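Set the glue-press timer's preset wheels and load the value

TASK

The veneer press's timer takes its press time from the three thumbwheels of the preset bank: set it to 2-7-5, reading left to right as the robot sees it, every wheel clicked fully into its notch. Then press the round load button beside the wheels fully home and let it come back up. Feel your way gently, never pushing on the bank or its cradle harder than about 20 N, and leave the things lying around it alone.

Things in the scene. Friction and masses are not known exactly. Their poses are not given: they have to be found in the camera images.
- cradle: Fixed dark steel cradle, 158 x 218 mm, walls 48 mm high, holding the grey preset bank (134 x 194 mm, centred). Origin: centre of its underside; x away from its front, y left, z up. The bank rests on rubber mounts (yields 1 mm per 3 N) at an unreported lift h, 0 to 26 mm: find h by touch or images. Housing top at z = 87 mm + h. Wheels' axle along y at x = 0, z = 72 mm + h.
- axle_mid (a point): On the cradle's axes: where the middle wheel's centre would be if h were 0 (72 mm above the cradle's origin, y = +25 mm); the real one is h higher. Wheel: 22 mm wide drum, radius 42 mm, with ten radial teeth 4 mm thick reaching radius 56 mm, 36 deg apart. In a notch one facet faces up, midway between two teeth, 18 deg either side; gap 22 mm at the drum, 30 mm at the tips.
- load_zero (a point): Where the load button's top would be if h were 0 (cradle x = 0, y = -68 mm, z = 109 mm); the real one is h higher. Round grey button, 28 mm across, in a black collar, right of the wheels, pressed straight down.
- dial_left (a joint): Left wheel (cradle y = +71 mm), must end at 2 (1.257 rad). Value = digit x 0.6283 rad (36 deg a click); grows as the wheel's top moves to the cradle's +x. The count of black pips on the topmost facet is the digit (none = 0). Stops just beyond 0 and 9, no rolling over.
- dial_mid (a joint): Middle wheel (cradle y = +25 mm), same make and sense, must end at 7 (4.398 rad); by chance it may start there. A spring detent clicks every 36 deg: it takes 3 to 8 N at the teeth, most on leaving a notch; past half way the wheel runs on into the next notch by itself.
- dial_right (a joint): Right wheel (cradle y = -21 mm), same make and sense, must end at 5 (3.142 rad). Neighbouring wheels stand 24 mm apart.
- load (a joint): Travel of the load button in m: 0 up, 0.006 fully down. Its spring takes 1.5 N at the start and 5 N fully down, and lifts it again. To be pressed only when the wheels show the code.
- clamp: Bystander: bar clamp lying flat, steel bar 300 x 20 x 8 mm with two blue jaws 85 mm long and 22 mm thick and a wooden handle. Origin under the middle of the bar, x along the bar.
- offcut: Bystander: wooden offcut 110 x 55 x 34 mm, origin at the centre of its underside.
- driver: Bystander: screwdriver lying on the bench, x along it, about 200 mm long.

How it is judged (in metres and radians):
On the way, in this order (a step that is already met when the one before it is completed fails the run):
1. all three wheels rest in the notches of the code 2-7-5, the load button up (value of joint dial_left between 1.1366 and 1.3766 rad and value of joint dial_mid between 4.2782 and 4.5182 rad and value of joint dial_right between 3.0216 and 3.2616 rad and value of joint load below 0.002 m), for 0.2 s.
2. the load button is pressed fully home with the code set (value of joint dial_left between 1.1366 and 1.3766 rad and value of joint dial_mid between 4.2782 and 4.5182 rad and value of joint dial_right between 3.0216 and 3.2616 rad and value of joint load above 0.0045 m), for 0.05 s.
At the end, for the whole second after the job is handed in: The wheels stand at 2, 7 and 5 from left to right, each within 0.12 rad (7 deg) of its notch through the last second, and the load button, after having been pressed more than 4.5 mm with the code set, is up again (under 2 mm) (all of step 1); the robot touches nothing.
It fails at once if the robot pushes on the bank or its cradle with more than 24 N (contact force between any of the fingers, the arm and cradle above 24 N).
It fails at once if the load button is pressed (over 3 mm) while the wheels do not show the code (value of joint load above 0.003 m and not (value of joint dial_left between 1.1366 and 1.3766 rad and value of joint dial_mid between 4.2782 and 4.5182 rad and value of joint dial_right between 3.0216 and 3.2616 rad)).
It fails at once if the clamp is moved more than 15 mm (distance of clamp from where it was at the start of the episode above 0.015 m).
It fails at once if the offcut is moved more than 15 mm (distance of offcut from where it was at the start of the episode above 0.015 m).
It fails at once if the driver is moved more than 15 mm (distance of driver from where it was at the start of the episode above 0.015 m).
It also fails if it takes over 72 s, if anything falls off the work surface, if the arm or the gripper's body presses on something with over 40 N, if the wrist force passes 120 N, or if a joint passes its speed limit or range.

ROBOT

A 6-joint arm with a two-finger parallel gripper is mounted at the origin on the work surface. World frame = base frame: x ahead of the robot, y to its left, z up, the work surface at z = 0. Lengths are in m, angles in degrees, forces in N, time in s.
With the tool pointing down it reaches from about 0.35 to 0.875 m from the base axis. Payload 4.2 kg.
Tool frame: the origin (TCP) lies on the front face of the gripper's body, between the roots of the fingers; the fingertips stand 70 mm ahead of it and the grasp point (between the pads) lies 51 mm ahead of it; y points along the fingers, x is the direction in which the jaws open and shut, and the axes are right-handed (so a half turn about y gives the same grasp; the last joint's range is limited). The gripper opens to 87 mm and grips with 3 to 60 N. Pads are 19 mm wide; open, the fingers measure 117 mm over their backs; the gripper's body (75 mm by 190 mm) begins 51 mm behind the grasp point.
Start: joints at [82.999, 22.042, 0.453, 0, -68.411, -14.817], TCP at [0.232, 0.58, 0.292] pointing down, gripper open.
Joint ranges: [-179.83, 179.83], [-69.29, 118.12], [-61.27, 80.66], [-181.25, 117.63], [-171.15, -9.14], [-177.46, 177.46]. Speed limits (degrees/s): [159.86, 159.86, 180, 180, 180, 180].

INTERFACE

Orientations are given as [roll, pitch, yaw] about the fixed x, y, z axes, in that order (R = Rz(yaw) Ry(pitch) Rx(roll)).
In Python, from bench import * gives the robot as it stands.
- The arm moves only by the tool play_rows, never from a script. Its argument "increments" is a list that holds one entry, the list of rows, each a list of 5 numbers: the shift along the tool's x, y, z in m, then the turn about the tool's y in degrees, then the opening, from -1 (shut) to 1 (fully open). A call has 1 to 8 rows; each row is the pose to reach, as a shift and turn from the pose commanded when the call began, along the tool's axes at that moment; what a row does not reach only later rows make up. A row lasts 1/12 s, in which the tool goes at most 41.7 mm and 7.16 degrees, less where a joint would pass 70% of its speed; a pose out of reach is approached as far as the arm can. A call with a gripper value outside its range is refused whole. The fingers move at their own pace and stop on an object; "newtons" is the grip in N (left out, the last holds). Time passes only in rows, so rows that repeat a pose let the fingers close. It gives the time, the measured TCP pose, the force and the opening at its end, in the units of the state.
- state(): the state, without advancing time (a new reading comes with each control period).
- snapshot(name): name is "scene" or "top" or "wrist"; returns a dict with "pixels" (420x560x3 uint8, red, green, blue), "fx", "fy", "cx", "cy" (pixels), "rvec" (rotation vector, rad) and "tvec" (3), from world to camera coordinates, as OpenCV has them. Camera axes: x right, y down, z forward; pixel columns grow to the right and rows downward; lengths in m; the calibration is good to about 2 mm. The wrist camera is an equidistant fisheye: a pixel r from the principal point sees the ray r / f radians off the axis. A picture is of the moment at which its call begins. There is no depth.
- job_done(): hands the job in, once; it reports no verdict.
The state is a dict: "clock": time; "qpos": joint angles; "qd": joint speeds; "joint_torque": joint torques, N m; "tool_pos": TCP position; "tcp_rot": TCP orientation; "wrist_force": force on the tool from outside, world axes, zero at the start; "ft_torque": the same for the moment, N m; "width": finger opening in m.
Only numpy, scipy, OpenCV 4.12 (cv2) and the standard library are available. Lean on these libraries where they do the work, as an engineer would, in place of code of your own. Each camera call takes 0.05 s, during which the arm holds its last target.

## Working session

There is one attempt and no reset: what is moved stays moved. The work goes in short steps, Python scripts to look and compute and a tool call to move; the robot and the scene stay as the last step left them, time stands still between calls to the robot, and variables do not carry over. Pictures are saved under pics/ and viewed, and the job is handed in when it is done.

Besides the shell and the picture viewer there is one more tool, called by a JSON object that holds its "op" and its "data", one argument or row to a line. play_rows: Moves the arm, as the interface text tells. Its arguments: {"type":"object","properties":{"increments":{"type":"array"},"newtons":{"type":"number"}},"required":["increments"]}

```bash
mkdir -p pics
cat > h.py <<'E'
import numpy as np, cv2
from bench import *
def snap(n,f):
    s=snapshot(n); cv2.imwrite('pics/'+f+'.png',s['pixels'][:,:,::-1]); np.save('pics/'+f+'.npy',s,allow_pickle=True); return s
def load(f): return np.load('pics/'+f+'.npy',allow_pickle=True).item()
def ray(s,u,v,fish=False):
    R=cv2.Rodrigues(np.array(s['rvec'],float))[0]; t=np.array(s['tvec'],float)
    x=(u-s['cx'])/s['fx'];y=(v-s['cy'])/s['fy']
    if fish:
        r=np.hypot(x,y); d=np.array([x/r*np.sin(r),y/r*np.sin(r),np.cos(r)]) if r>0 else np.array([0,0,1.])
    else: d=np.array([x,y,1.])
    return -R.T@t, R.T@(d/np.linalg.norm(d))
def onz(s,u,v,z,fish=False):
    c,d=ray(s,u,v,fish); return c+d*(z-c[2])/d[2]
def proj(s,P,fish=False):
    R=cv2.Rodrigues(np.array(s['rvec'],float))[0]; p=R@np.array(P,float)+np.array(s['tvec'],float).ravel()
    if fish:
        r=np.hypot(p[0],p[1]);th=np.arctan2(r,p[2]);return np.array([s['cx']+s['fx']*th*p[0]/r,s['cy']+s['fy']*th*p[1]/r])
    return np.array([s['cx']+s['fx']*p[0]/p[2],s['cy']+s['fy']*p[1]/p[2]])
E
python3 - <<'E'
from h import *
for n in('scene','top','wrist'):
    s=snap(n,n+'0'); print(n,s['fx'],s['cx'],s['cy'],ray(s,280,210,False))
print(state())
E
```

```text
scene 535.3983986555681 277.9511981907914 210.8411538607391 (array([1.4301692 , 0.05879226, 1.13674437]), array([-0.61353814, -0.03044622, -0.78907793]))
top 513.0835538810419 280.9813321480235 226.17789277700768 (array([ 0.44157693, -0.00475854,  1.33242829]), array([ 0.1872637 , -0.00673326, -0.9822866 ]))
wrist 325.19226210127806 278.81309327038514 205.72063924904103 (array([0.3068485 , 0.55119224, 0.38472935]), array([-0.27977238,  0.10728694, -0.95405289]))
{'clock': 0.15, 'qpos': array([ 8.29984408e+01,  2.20812266e+01,  3.98057639e-01, -1.82150393e-02,
       -6.84123461e+01, -1.48191004e+01]), 'qd': array([ 0.0466026 , -0.06202532,  0.22063364,  0.14277561,  0.00278135,
       -0.09364597]), 'joint_torque': array([ 8.74501475e-04, -3.91052771e+01,  1.87586993e+01,  4.22220781e+00,
        1.24132494e-02, -1.44490191e-04]), 'tool_pos': array([0.23215184, 0.57992416, 0.29141271]), 'tcp_rot': array([-8.99919332e+01, -9.66682473e-02, -1.11827382e+02]), 'wrist_force': array([-0.11639677,  0.16193996, -0.61986034]), 'ft_torque': array([ 0.01374673, -0.01746199, -0.02295892]), 'width': 0.08703680027262464}
```

View pics/scene0.png

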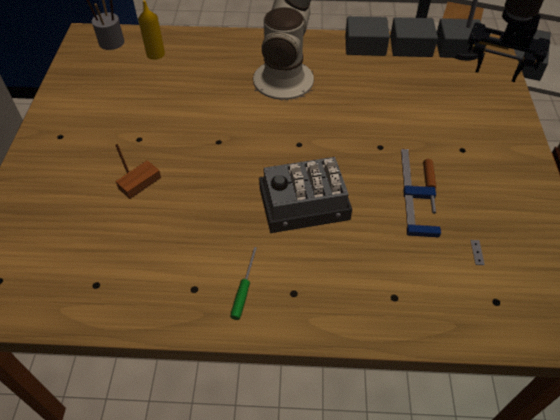

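View pics/top0.png

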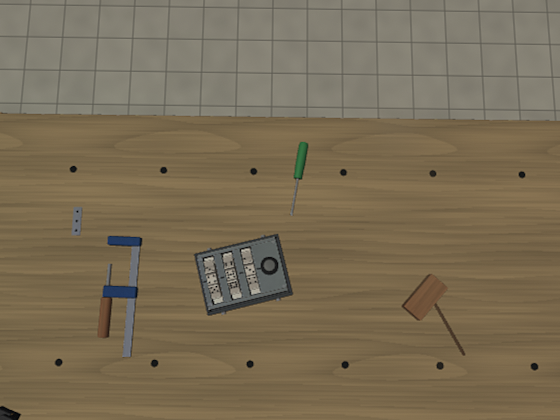

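View pics/wrist0.png

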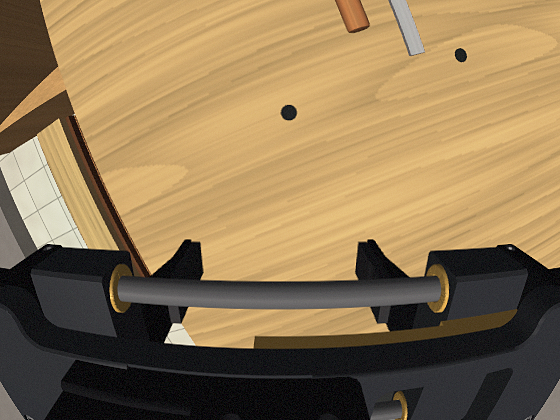

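Run:
```python
from h import *
a=load('top0')['pixels'][225:325,185:305,::-1]; cv2.imwrite('pics/tz.png',cv2.resize(a,None,fx=6,fy=6,interpolation=3))
a=load('scene0')['pixels'][145:240,245:365,::-1]; cv2.imwrite('pics/sz.png',cv2.resize(a,None,fx=6,fy=6,interpolation=3))
```

```text
(no output)
```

View pics/tz.png

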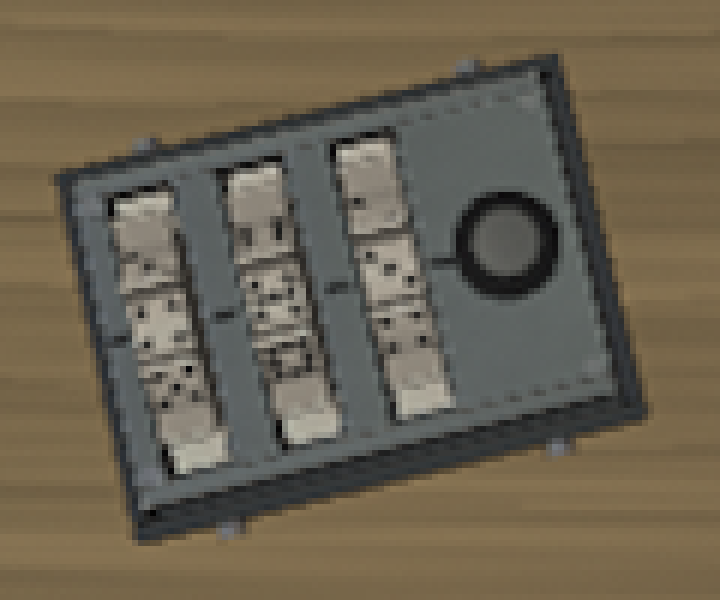

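View pics/sz.png

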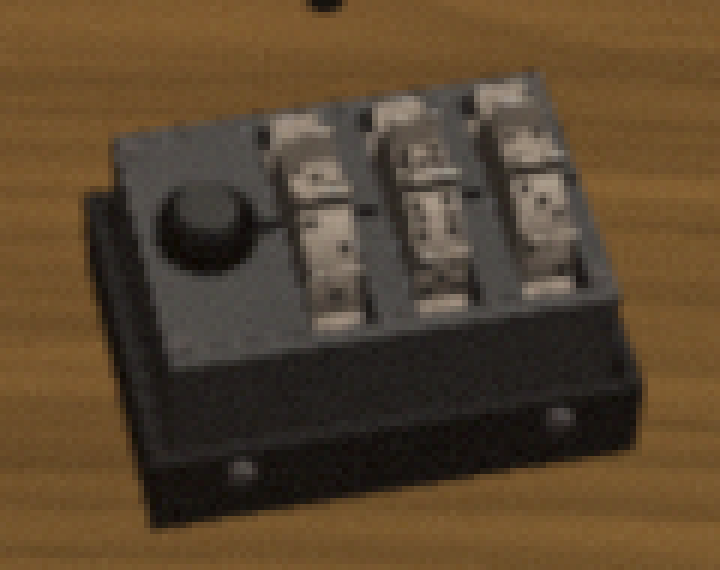

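Run:
```python
from h import *
s=load('top0')
P=[onz(s,185+u/6-.4,225+v/6-.4,.048) for u,v in((58,177),(557,55),(648,415),(138,540))]
for p in P: print(p.round(4))
print('c',np.mean(P,0), [np.linalg.norm(P[i]-P[(i+1)%4]).round(4) for i in range(4)])
for i,j in((1,0),(2,3)):d=P[j]-P[i];print(np.degrees(np.arctan2(-d[0],d[1])))
# button two views
ct,dt=ray(s,185+505/6,225+242/6)
q=load('scene0');cs,ds=ray(q,245+207/6,145+212/6)
A=np.array([dt,-ds]).T;k=np.linalg.lstsq(A,cs-ct,rcond=None)[0];print(ct+dt*k[0],cs+ds*k[1])
```

```text
[0.5714 0.2004 0.048 ]
[ 0.6252 -0.0077  0.048 ]
[ 0.4752 -0.047   0.048 ]
[0.4221 0.1622 0.048 ]
c [0.52346951 0.07696325 0.048     ] [np.float64(0.2149), np.float64(0.1551), np.float64(0.2158), np.float64(0.154)]
14.516156282064014
14.220753985936941
[0.53986853 0.01127968 0.11367115] [0.53973561 0.01347999 0.11368938]
```

{"op": "play_rows", "data": {
  "increments": [
    [[0.025, 0, 0.026, 0, -1], [0.05, 0, 0.052, 0, -1], [0.075, 0, 0.078, 0, -1], [0.1, 0, 0.104, 0, -1], [0.125, 0, 0.13, 0, -1], [0.15, 0, 0.156, 0, -1], [0.175, 0, 0.182, 0, -1], [0.2, 0, 0.208, 0, -1]]
  ],
  "newtons": 15
}}

```text
clock: 0.82
tool_pos: [0.3512, 0.3154, 0.2921]
tcp_rot: [-90.0, -0.0, -111.8]
wrist_force: [0.7, 1.1, -0.7]
width: 0.0414
```

{"op": "play_rows", "data": {
  "increments": [
    [[0.025, 0, 0.026, -5, -1], [0.05, 0, 0.052, -10, -1], [0.075, 0, 0.078, -15, -1], [0.1, 0, 0.104, -20, -1], [0.125, 0, 0.13, -25, -1], [0.15, 0, 0.156, -30, -1], [0.175, 0, 0.182, -34, -1], [0.194, 0, 0.2, -36.4, -1]]
  ]
}}

```text
clock: 1.48
tool_pos: [0.4651, 0.0605, 0.2922]
tcp_rot: [-90.0, -0.0, -75.3]
wrist_force: [1.0, -0.0, -0.4]
width: 0.0008
```

Run:
```python
from h import *
s=state();print(s['clock'],s['tool_pos'],s['tcp_rot'],s['qpos'].round(1),s['width'])
s=snap('wrist','w1');print(ray(s,s['cx'],s['cy']))
cv2.imwrite('pics/w1b.png',cv2.resize(s['pixels'][:,:,::-1],None,fx=1.4,fy=1.4,interpolation=3))
```

```text
1.4833 [0.46507031 0.0604713  0.29215279] [-9.00123000e+01 -8.86972965e-03 -7.53197028e+01] [ 27.3   6.7 -20.5   0.  -62.8  77.3] 0.0008142042278111318
(array([0.5428432 , 0.08085496, 0.3855935 ]), array([-0.27750754, -0.07136339, -0.95806932]))
```

View pics/w1b.png

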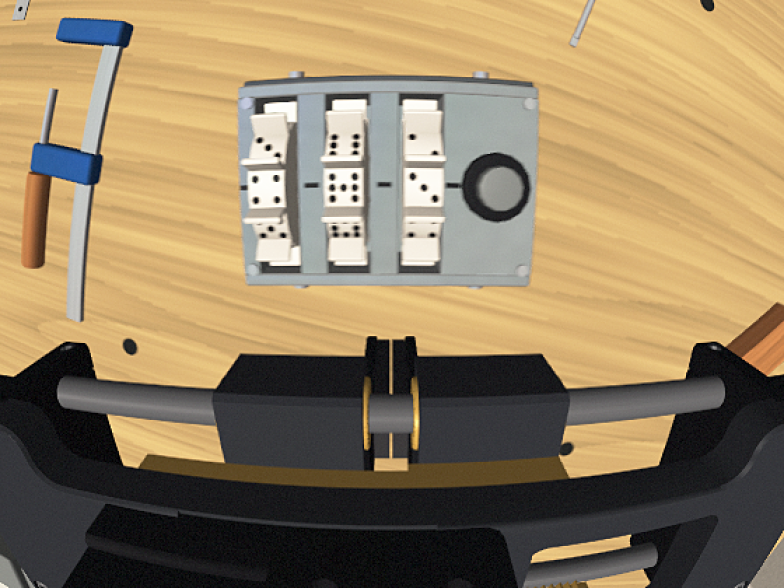

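Run:
```python
from h import *
s=load('w1')
a=s['pixels'][45:215,160:400,::-1]; cv2.imwrite('pics/w1z.png',cv2.resize(a,None,fx=3.33,fy=3.33,interpolation=3))
```

```text
(no output)
```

View pics/w1z.png

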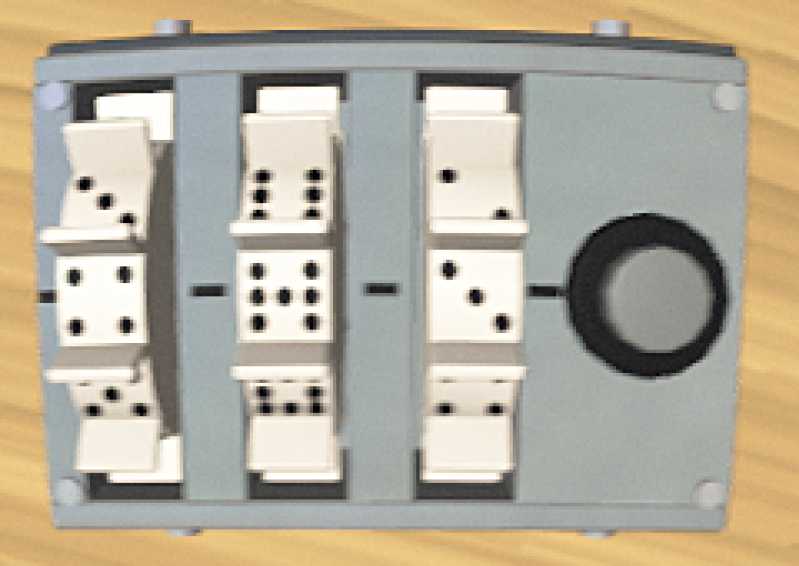

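Run:
```python
from h import *
s=load('w1')
f=lambda u,v:(160+u/3.333-.35,45+v/3.333-.35)
C=[f(36,58),f(747,57),f(724,527),f(55,527)]
for z in (.087,.092,.097,.102,.107,.112):
    P=np.array([onz(s,*c,z,True) for c in C]);c=P.mean(0)
    d=(P[0]-P[1]+P[3]-P[2]);psi=np.degrees(np.arctan2(-d[0],d[1]))
    print(z,c.round(4),psi.round(2),[np.linalg.norm(P[i]-P[(i+1)%4]).round(4) for i in range(4)])
# triangulations button top w/ top view & scene
def tri(L):
    A=np.zeros((3,3));b=np.zeros(3)
    for c,d in L:
        M=np.eye(3)-np.outer(d,d);A+=M;b+=M@c
    x=np.linalg.solve(A,b);return x.round(4),[np.linalg.norm((np.eye(3)-np.outer(d,d))@(x-c)).round(4) for c,d in L]
t=load('top0');q=load('scene0')
w=ray(s,*f(658,298),True)
print(tri([w,ray(t,185+505/6-.4,225+242/6-.4)]),tri([w,ray(q,245+207/6-.4,145+212/6-.4)]))
print(tri([ray(s,*C[0],True),ray(t,185+73/6-.4,225+185/6-.4)]))
```

```text
0.087 [0.5249 0.0787 0.087 ] 14.66 [np.float64(0.1987), np.float64(0.1367), np.float64(0.1982), np.float64(0.1368)]
0.092 [0.5252 0.0788 0.092 ] 14.66 [np.float64(0.1953), np.float64(0.1344), np.float64(0.1949), np.float64(0.1345)]
0.097 [0.5255 0.0788 0.097 ] 14.66 [np.float64(0.192), np.float64(0.1321), np.float64(0.1915), np.float64(0.1322)]
0.102 [0.5258 0.0788 0.102 ] 14.66 [np.float64(0.1887), np.float64(0.1298), np.float64(0.1882), np.float64(0.13)]
0.107 [0.5261 0.0789 0.107 ] 14.66 [np.float64(0.1854), np.float64(0.1275), np.float64(0.1849), np.float64(0.1277)]
0.112 [0.5264 0.0789 0.112 ] 14.66 [np.float64(0.182), np.float64(0.1252), np.float64(0.1816), np.float64(0.1254)]
(array([0.5416, 0.0121, 0.1112]), [np.float64(0.0006), np.float64(0.0006)]) (array([0.5421, 0.013 , 0.1176]), [np.float64(0.0005), np.float64(0.0005)])
(array([0.5637, 0.1855, 0.1035]), [np.float64(0.0011), np.float64(0.0011)])
```

{"op": "play_rows", "data": {
  "increments": [
    [[0.006, 0.02, 0, 0, -1], [0.012, 0.04, 0, 0, -1], [0.0187, 0.06, 0, 0, -1], [0.0187, 0.06, 0, 0, -1]]
  ]
}}

```text
clock: 1.87
tool_pos: [0.467, 0.0432, 0.2285]
tcp_rot: [-90.5, -0.0, -75.6]
wrist_force: [-0.5, 0.3, -0.2]
width: 0.0001
```

Run:
```python
from h import *
s=snap('wrist','w2');print(state()['wrist_force'],state()['tool_pos'])
cv2.imwrite('pics/w2b.png',cv2.resize(s['pixels'][:,:,::-1],None,fx=1.4,fy=1.4,interpolation=3))
```

```text
[-0.97157794 -0.56015404  0.47540703] [0.46819893 0.0439221  0.23055575]
```

View pics/w2b.png

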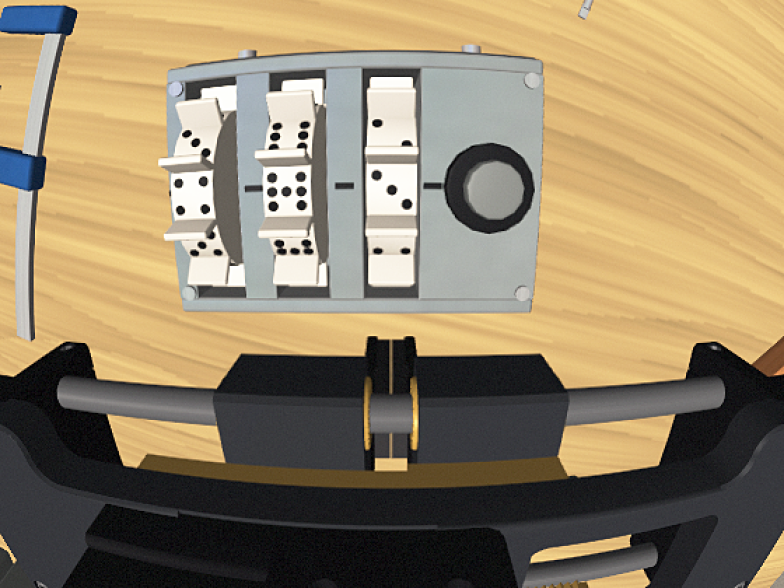

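Run:
```python
from h import *
a=load('w1');b=load('w2')
f=lambda u,v:(160+u/3.333-.35,45+v/3.333-.35)
g=lambda u,v:(u/1.4-.2,v/1.4-.2)
def tri(L):
    A=np.zeros((3,3));bb=np.zeros(3)
    for c,d in L:
        M=np.eye(3)-np.outer(d,d);A+=M;bb+=M@c
    x=np.linalg.solve(A,bb);return x.round(4),[np.linalg.norm((np.eye(3)-np.outer(d,d))@(x-c)).round(4) for c,d in L]
for n,p,q in(('btn',(658,298),(495,189)),('boltTL',(53,97),(176,89)),('boltTR',(727,97),(533,80)),('boltBR',(707,493),(522,294)),('boltBL',(68,492),(190,294))):
    print(n,tri([ray(a,*f(*p),True),ray(b,*g(*q),True)]))
C=[g(168,69),g(543,60),g(531,311),g(183,310)]
for z in (.09,.095,.1):
    P=np.array([onz(b,*c,z,True) for c in C])
    d=(P[0]-P[1]+P[3]-P[2]);psi=np.degrees(np.arctan2(-d[0],d[1]))
    print(z,P.mean(0).round(4),psi,[np.linalg.norm(P[i]-P[(i+1)%4]).round(4) for i in range(4)])
```

```text
btn (array([0.5423, 0.019 , 0.1388]), [np.float64(0.0002), np.float64(0.0002)])
boltTL (array([0.5553, 0.1787, 0.1021]), [np.float64(0.0001), np.float64(0.0001)])
boltTR (array([0.6007, 0.0053, 0.0985]), [np.float64(0.0), np.float64(0.0)])
boltBR (array([ 0.4963, -0.0167,  0.1113]), [np.float64(0.0002), np.float64(0.0002)])
boltBL (array([0.4496, 0.1518, 0.1011]), [np.float64(0.0002), np.float64(0.0002)])
0.09 [0.5246 0.08   0.09  ] 14.352860141632485 [np.float64(0.1986), np.float64(0.1364), np.float64(0.1991), np.float64(0.1369)]
0.095 [0.525  0.0796 0.095 ] 14.352860141632489 [np.float64(0.1943), np.float64(0.1335), np.float64(0.1948), np.float64(0.134)]
0.1 [0.5255 0.0793 0.1   ] 14.352860141632489 [np.float64(0.19), np.float64(0.1305), np.float64(0.1905), np.float64(0.131)]
```

{"op": "play_rows", "data": {
  "increments": [
    [[0.024, 0, 0.007, 0, -1], [0.047, 0, 0.0145, 0, -1], [0.047, 0.02, 0.0145, 0, -1], [0.047, 0.04, 0.0145, 0, -1], [0.047, 0.052, 0.0145, 0, -1], [0.047, 0.057, 0.0145, 0, -1], [0.047, 0.06, 0.0145, 0, -1], [0.047, 0.06, 0.0145, 0, -1]]
  ]
}}

```text
clock: 2.58
tool_pos: [0.4957, 0.0033, 0.1729]
tcp_rot: [-89.9, -0.0, -75.4]
wrist_force: [0.0, 0.3, -0.4]
width: 0.0006
```

{"op": "play_rows", "data": {
  "increments": [
    [[0, 0.001, 0, 0, -1], [0, 0.002, 0, 0, -1], [0, 0.003, 0, 0, -1], [0, 0.004, 0, 0, -1], [0, 0.004, 0, 0, -1]]
  ]
}}

```text
clock: 3.0
tool_pos: [0.4952, 0.0029, 0.1684]
tcp_rot: [-90.0, 0.0, -75.4]
wrist_force: [0.3, -0.2, 0.0]
width: 0.0006
```

{"op": "play_rows", "data": {
  "increments": [
    [[0, 0.001, 0, 0, -1], [0, 0.002, 0, 0, -1], [0, 0.002, 0, 0, -1]]
  ]
}}

```text
clock: 3.25
tool_pos: [0.4953, 0.0029, 0.1663]
tcp_rot: [-90.0, -0.0, -75.4]
wrist_force: [-0.9, 0.5, 1.0]
width: 0.0
```

{"op": "play_rows", "data": {
  "increments": [
    [[0, 0.001, 0, 0, -1], [0, 0.001, 0, 0, -1]]
  ]
}}

```text
clock: 3.42
tool_pos: [0.4953, 0.0029, 0.1655]
tcp_rot: [-90.0, -0.0, -75.4]
wrist_force: [-1.2, -0.6, 3.5]
width: 0.0001
```

{"op": "play_rows", "data": {
  "increments": [
    [[0, 0.001, 0, 0, -1], [0, 0.001, 0, 0, -1]]
  ]
}}

```text
clock: 3.58
tool_pos: [0.4953, 0.0028, 0.1647]
tcp_rot: [-90.0, -0.0, -75.4]
wrist_force: [-2.6, -0.5, 5.3]
width: 0.0003
```

{"op": "play_rows", "data": {
  "increments": [
    [[0, 0.001, 0, 0, -1], [0, 0.001, 0, 0, -1]]
  ]
}}

```text
clock: 3.75
tool_pos: [0.4953, 0.0029, 0.1639]
tcp_rot: [-90.0, -0.0, -75.4]
wrist_force: [-2.5, 0.2, 7.4]
width: 0.0007
```

{"op": "play_rows", "data": {
  "increments": [
    [[0, -0.025, 0, 0, -1], [0, -0.05, 0, 0, -1], [-0.022, -0.052, 0.006, 0, -1], [-0.045, -0.052, 0.012, 0, -1], [-0.045, -0.045, 0.012, 0, -1], [-0.045, -0.038, 0.012, 0, -1], [-0.045, -0.0345, 0.012, 0, -1], [-0.045, -0.0345, 0.012, 0, -1]]
  ]
}}

```text
clock: 4.42
tool_pos: [0.4945, 0.0486, 0.196]
tcp_rot: [-90.2, -0.0, -75.5]
wrist_force: [0.9, -0.2, 0.4]
width: 0.0004
```

Run:
```python
from h import *
s=snap('wrist','w3');t=state();print(t['wrist_force'],t['tool_pos'])
cv2.imwrite('pics/w3b.png',cv2.resize(s['pixels'][:,:,::-1],None,fx=1.4,fy=1.4,interpolation=3))
```

```text
[-0.08538353  0.51356193  0.48458219] [0.49491226 0.04864842 0.19661419]
```

View pics/w3b.png

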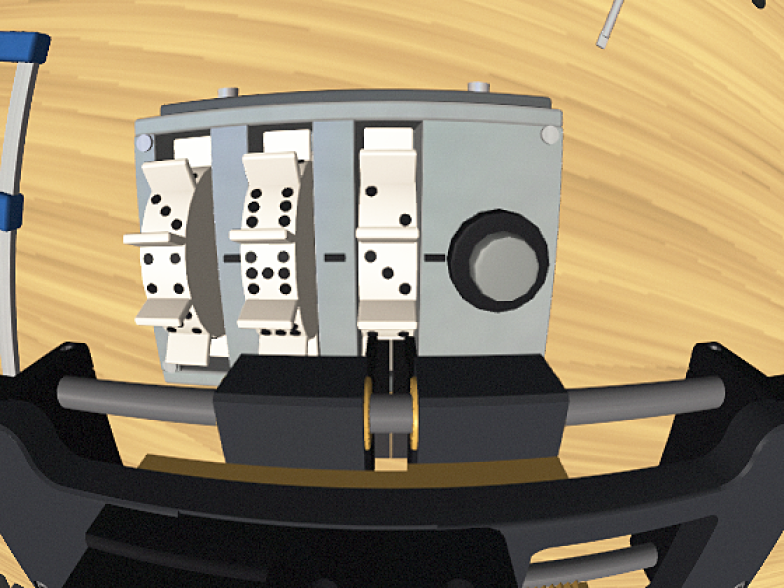

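{"op": "play_rows", "data": {
  "increments": [
    [[0, 0, 0.007, 0, -1], [0, 0, 0.012, 0, -1], [0, 0, 0.016, 0, -1], [0, 0, 0.02, 0, -1]]
  ]
}}

```text
clock: 4.8
tool_pos: [0.5155, 0.0543, 0.1979]
tcp_rot: [-90.0, -0.0, -75.4]
wrist_force: [-3.0, -2.0, 1.3]
width: 0.0004
```

{"op": "play_rows", "data": {
  "increments": [
    [[0, 0, 0.004, 0, -1], [0, 0, 0.008, 0, -1], [0, 0, 0.012, 0, -1], [0, 0, 0.015, 0, -1], [0, 0, 0.015, 0, -1]]
  ]
}}

```text
clock: 5.22
tool_pos: [0.5301, 0.0586, 0.1977]
tcp_rot: [-90.0, 0.0, -75.4]
wrist_force: [-0.0, -0.4, -0.3]
width: 0.0002
```

Run:
```python
from h import *
s=snap('wrist','w4');t=state();print(t['wrist_force'],t['tool_pos'])
cv2.imwrite('pics/w4b.png',cv2.resize(s['pixels'][:,:,::-1],None,fx=1.4,fy=1.4,interpolation=3))
```

```text
[-0.68694213 -0.05266852 -0.43245448] [0.52969453 0.05846457 0.19762193]
```

View pics/w4b.png

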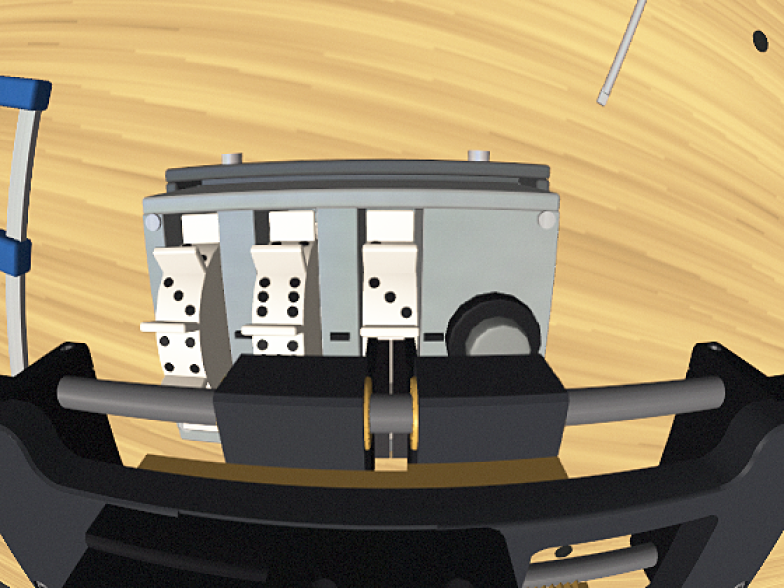

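{"op": "play_rows", "data": {
  "increments": [
    [[0, -0.012, 0, 0, -1], [0, -0.025, 0, 0, -1], [0, -0.025, -0.018, 0, -1], [0, -0.025, -0.0355, 0, -1], [0, -0.025, -0.0355, 0, -1], [0, -0.012, -0.0355, 0, -1], [0, 0, -0.0355, 0, -1], [0, 0, -0.0355, 0, -1]]
  ]
}}

```text
clock: 5.93
tool_pos: [0.4938, 0.049, 0.1959]
tcp_rot: [-90.2, 0.0, -75.4]
wrist_force: [-0.6, 0.2, -0.2]
width: 0.0004
```

{"op": "play_rows", "data": {
  "increments": [
    [[0, 0, 0.007, 0, -1], [0, 0, 0.012, 0, -1], [0, 0, 0.016, 0, -1], [0, 0, 0.02, 0, -1], [0, 0, 0.024, 0, -1], [0, 0, 0.028, 0, -1], [0, 0, 0.032, 0, -1], [0, 0, 0.0355, 0, -1]]
  ]
}}

```text
clock: 6.6
tool_pos: [0.5303, 0.0586, 0.198]
tcp_rot: [-89.9, 0.0, -75.4]
wrist_force: [-0.5, 0.1, 0.9]
width: 0.0006
```

Run:
```python
from h import *
s=snap('wrist','w5');t=state();print(t['wrist_force'],t['tool_pos'])
cv2.imwrite('pics/w5b.png',cv2.resize(s['pixels'][:,:,::-1],None,fx=1.4,fy=1.4,interpolation=3))
```

```text
[ 0.62064484  0.18831852 -0.03595638] [0.53045689 0.05865493 0.19778274]
```

View pics/w5b.png

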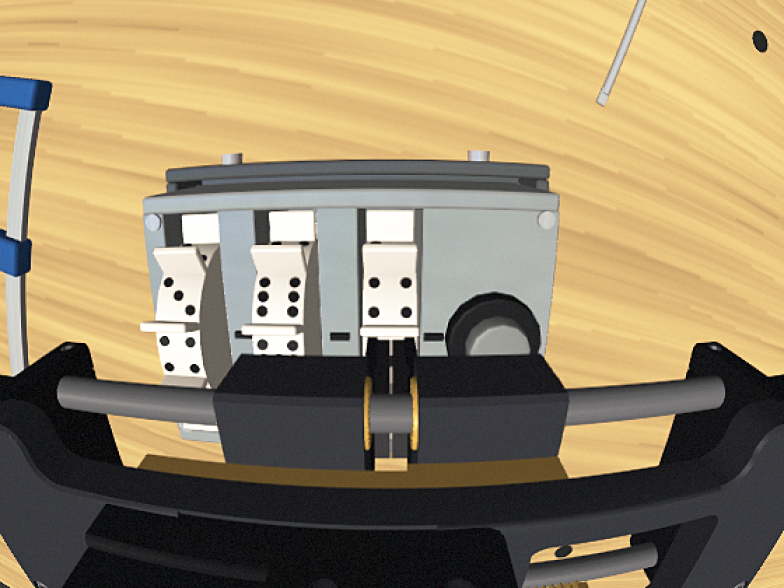

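{"op": "play_rows", "data": {
  "increments": [
    [[0, -0.015, 0, 0, -1], [0, -0.03, 0, 0, -1], [-0.03, -0.03, 0.012, 0, -1], [-0.06, -0.03, 0.024, 0, -1], [-0.092, -0.03, 0.0365, 0, -1], [-0.092, -0.03, 0.0365, 0, -1], [-0.092, -0.018, 0.0365, 0, -1], [-0.092, -0.018, 0.0365, 0, -1]]
  ]
}}

```text
clock: 7.32
tool_pos: [0.5404, 0.1567, 0.2137]
tcp_rot: [-90.2, -0.0, -75.4]
wrist_force: [-0.1, -0.4, -0.0]
width: 0.0003
```

Run:
```python
from h import *
s=snap('wrist','w6');t=state();print(t['wrist_force'],t['tool_pos'])
d=t['tool_pos'][:2]-[.525,.0788];c,n=np.cos(np.radians(14.6)),np.sin(np.radians(14.6));print(c*d[0]+n*d[1],-n*d[0]+c*d[1])
cv2.imwrite('pics/w6b.png',cv2.resize(s['pixels'][:,:,::-1],None,fx=1.4,fy=1.4,interpolation=3))
s=snap('top','t6');cv2.imwrite('pics/t6z.png',cv2.resize(s['pixels'][200:340,150:350,::-1],None,fx=4,fy=4))
```

```text
[-0.54623006  0.52688178  0.00586189] [0.54069636 0.15630918 0.21452414]
0.03472720214927973 0.07104977239252484
```

View pics/w6b.png

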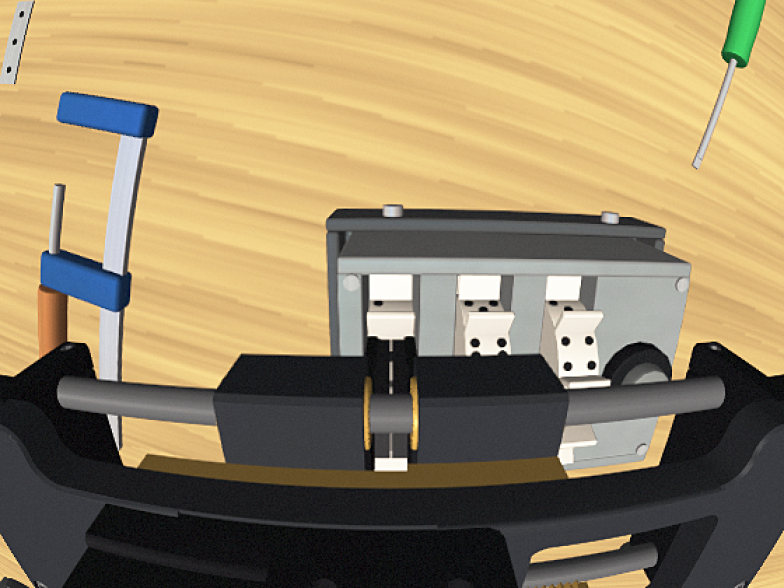

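{"op": "play_rows", "data": {
  "increments": [
    [[0, 0.006, 0.002, 0, -1], [0, 0.012, 0.002, 0, -1], [0, 0.0175, 0.002, 0, -1], [0, 0.0175, 0.002, 0, -1]]
  ]
}}

```text
clock: 7.75
tool_pos: [0.5427, 0.1564, 0.1967]
tcp_rot: [-90.2, -0.0, -75.5]
wrist_force: [-1.0, 0.7, 0.4]
width: 0.0005
```

{"op": "play_rows", "data": {
  "increments": [
    [[0, 0, -0.007, 0, -1], [0, 0, -0.012, 0, -1], [0, 0, -0.016, 0, -1], [0, 0, -0.02, 0, -1], [0, 0, -0.024, 0, -1], [0, 0, -0.028, 0, -1], [0, 0, -0.032, 0, -1], [0, 0, -0.036, 0, -1]]
  ]
}}

```text
clock: 8.42
tool_pos: [0.507, 0.1473, 0.1978]
tcp_rot: [-90.2, -0.0, -75.4]
wrist_force: [-0.9, -0.3, -0.7]
width: 0.0004
```

```bash
cat > look.py <<'E'
from h import *
import sys
s=snap('wrist',sys.argv[1]);t=state();print(t['wrist_force'],t['tool_pos'])
d=t['tool_pos'][:2]-[.525,.0788];c,n=np.cos(np.radians(14.6)),np.sin(np.radians(14.6));print(c*d[0]+n*d[1],-n*d[0]+c*d[1])
cv2.imwrite('pics/'+sys.argv[1]+'b.png',cv2.resize(s['pixels'][:,:,::-1],None,fx=1.4,fy=1.4,interpolation=3))
E
python3 look.py w7
```

```text
[-1.65543694 -1.23028534 -1.46450083] [0.50648263 0.14712266 0.19772165]
-0.0006973747327909015 0.0707841269898989
```

View pics/w7b.png

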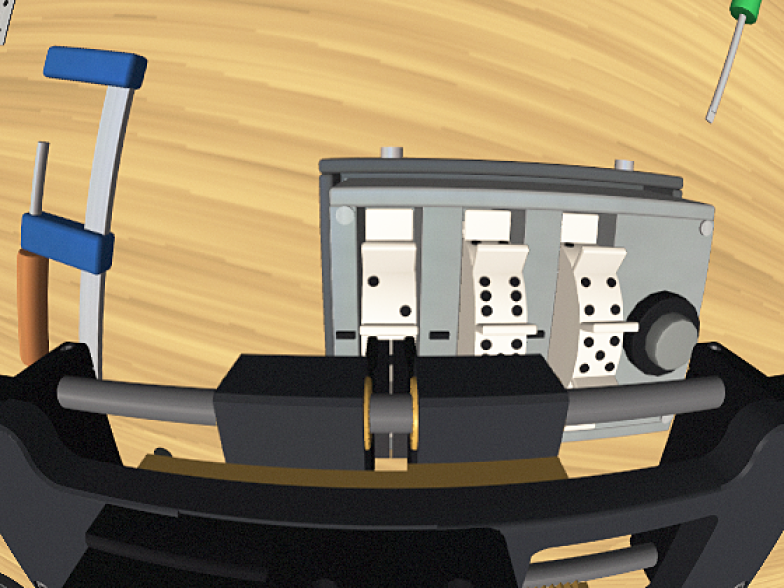

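Left now shows 2 on the far facet (so top = 3). One more click.

{"op": "play_rows", "data": {
  "increments": [
    [[0, -0.012, 0, 0, -1], [0, -0.025, 0, 0, -1], [0, -0.025, 0.018, 0, -1], [0, -0.025, 0.0365, 0, -1], [0, -0.025, 0.0365, 0, -1], [0, -0.012, 0.0365, 0, -1], [0, 0, 0.0365, 0, -1], [0, 0, 0.0365, 0, -1]]
  ]
}}

```text
clock: 9.13
tool_pos: [0.5418, 0.1562, 0.1953]
tcp_rot: [-90.4, -0.1, -75.5]
wrist_force: [-0.5, 0.7, -1.3]
width: 0.0003
```

{"op": "play_rows", "data": {
  "increments": [
    [[0, 0, -0.007, 0, -1], [0, 0, -0.012, 0, -1], [0, 0, -0.016, 0, -1], [0, 0, -0.02, 0, -1], [0, 0, -0.024, 0, -1], [0, 0, -0.028, 0, -1], [0, 0, -0.032, 0, -1], [0, 0, -0.036, 0, -1]]
  ]
}}

```text
clock: 9.8
tool_pos: [0.5073, 0.1474, 0.1979]
tcp_rot: [-90.2, -0.0, -75.4]
wrist_force: [-0.2, -0.3, 0.2]
width: 0.0002
```

{"op": "play_rows", "data": {
  "increments": [
    [[0, -0.02, 0, 0, -1], [0, -0.04, 0, 0, -1], [0.03, -0.06, -0.02, 0, -1], [0.06, -0.07, -0.04, 0, -1], [0.07, -0.08, -0.06, 0, -1], [0.07, -0.08, -0.06, 0, -1], [0.07, -0.08, -0.06, 0, -1]]
  ]
}}

```text
clock: 10.38
tool_pos: [0.4675, 0.0643, 0.2787]
tcp_rot: [-90.0, 0.0, -75.5]
wrist_force: [0.2, -0.1, -0.3]
width: 0.0008
```

```bash
python3 look.py w8
```

```text
[-0.20318375  0.22366704  0.67882985] [0.46802588 0.06497359 0.27817596]
-0.058619589016419546 0.00098148456684353
```

View pics/w8b.png

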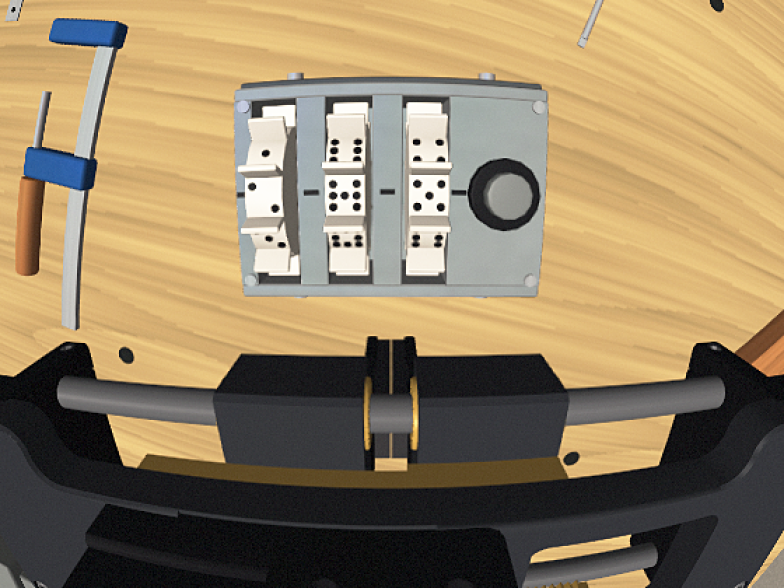

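{"op": "play_rows", "data": {
  "increments": [
    [[0.035, 0, 0.03, 0, -1], [0.069, 0, 0.0586, 0, -1], [0.069, 0.03, 0.0586, 0, -1], [0.069, 0.055, 0.0586, 0, -1], [0.069, 0.075, 0.0586, 0, -1], [0.069, 0.083, 0.0586, 0, -1], [0.069, 0.083, 0.0586, 0, -1], [0.069, 0.083, 0.0586, 0, -1]]
  ]
}}

```text
clock: 11.1
tool_pos: [0.5432, 0.0137, 0.1951]
tcp_rot: [-90.0, -0.0, -75.3]
wrist_force: [0.5, -0.0, 0.2]
width: 0.0005
```

```bash
python3 look.py w9;python3 -c "
from h import *
s=snap('scene','s9');cv2.imwrite('pics/s9z.png',cv2.resize(s['pixels'][100:240,220:380,::-1],None,fx=4,fy=4,interpolation=3))"
```

```text
[0.54300185 0.59325347 0.05615961] [0.54355529 0.01378807 0.19610077]
0.0015686067679650598 -0.06758986244557448
```

View pics/w9b.png

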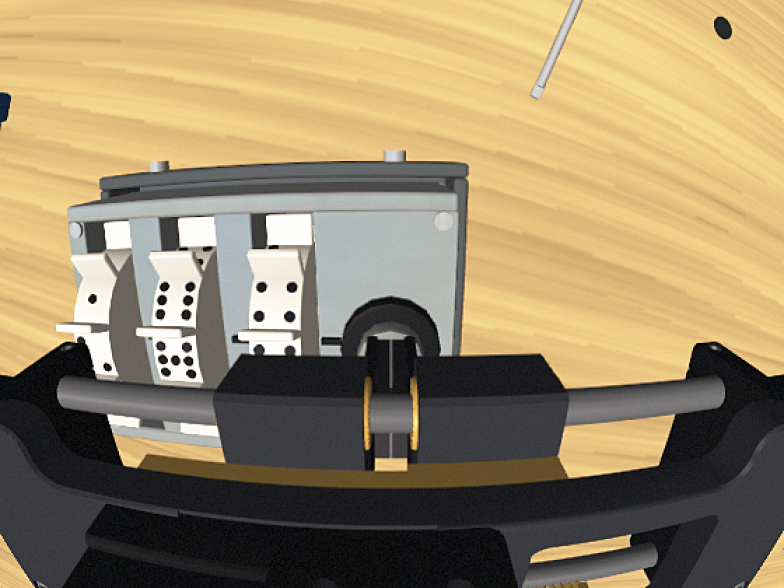

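View pics/s9z.png

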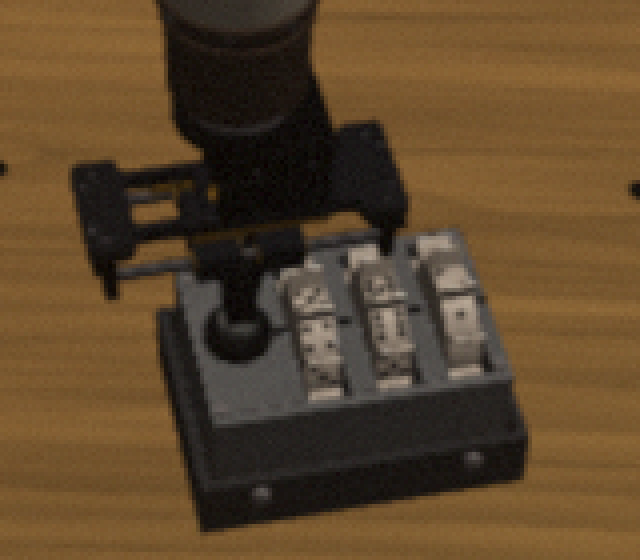

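{"op": "play_rows", "data": {
  "increments": [
    [[0, 0.003, -0.001, 0, -1], [0, 0.006, -0.001, 0, -1], [0, 0.008, -0.001, 0, -1], [0, 0.01, -0.001, 0, -1], [0, 0.011, -0.001, 0, -1], [0, 0.012, -0.001, 0, -1], [0, 0.012, -0.001, 0, -1]]
  ]
}}

```text
clock: 11.78
tool_pos: [0.5419, 0.013, 0.1835]
tcp_rot: [-90.0, 0.0, -75.4]
wrist_force: [-1.0, 1.7, 3.7]
width: 0.0002
```

{"op": "play_rows", "data": {
  "increments": [
    [[0, 0.001, 0, 0, -1], [0, 0.002, 0, 0, -1], [0, 0.002, 0, 0, -1]]
  ]
}}

```text
clock: 12.03
tool_pos: [0.5419, 0.013, 0.1814]
tcp_rot: [-90.0, 0.0, -75.4]
wrist_force: [-1.2, 1.6, 4.5]
width: 0.0003
```

{"op": "play_rows", "data": {
  "increments": [
    [[0, 0.001, 0, 0, -1], [0, 0.001, 0, 0, -1]]
  ]
}}

```text
clock: 12.2
tool_pos: [0.5419, 0.013, 0.1805]
tcp_rot: [-90.0, -0.0, -75.4]
wrist_force: [-1.4, 2.3, 5.8]
width: 0.0001
```

{"op": "play_rows", "data": {
  "increments": [
    [[0, 0.001, 0, 0, -1], [0, 0.001, 0, 0, -1]]
  ]
}}

```text
clock: 12.37
tool_pos: [0.5419, 0.013, 0.1798]
tcp_rot: [-90.0, -0.0, -75.4]
wrist_force: [-3.4, 3.4, 6.5]
width: 0.0006
```

{"op": "play_rows", "data": {
  "increments": [
    [[0, 0.001, 0, 0, -1], [0, 0.001, 0, 0, -1], [0, 0.001, 0, 0, -1]]
  ]
}}

```text
clock: 12.62
tool_pos: [0.542, 0.013, 0.1792]
tcp_rot: [-90.0, -0.0, -75.4]
wrist_force: [-2.4, 2.8, 10.1]
width: 0.0002
```

{"op": "play_rows", "data": {
  "increments": [
    [[0, 0.001, 0, 0, -1], [0, 0.001, 0, 0, -1], [0, 0.001, 0, 0, -1]]
  ]
}}

```text
clock: 12.87
tool_pos: [0.542, 0.013, 0.1786]
tcp_rot: [-89.9, -0.0, -75.4]
wrist_force: [-4.3, 1.6, 10.9]
width: 0.0003
```

{"op": "play_rows", "data": {
  "increments": [
    [[0, -0.005, 0, 0, -1], [0, -0.02, 0, 0, -1], [0, -0.05, 0, 0, -1], [-0.02, -0.08, -0.02, 0, -1], [-0.04, -0.1, -0.04, 0, -1], [-0.06, -0.1, -0.06, 0, -1], [-0.06, -0.1, -0.06, 0, -1], [-0.06, -0.1, -0.06, 0, -1]]
  ]
}}

```text
clock: 13.53
tool_pos: [0.4676, 0.0561, 0.2773]
tcp_rot: [-90.0, 0.0, -75.3]
wrist_force: [-0.2, -0.1, -1.2]
width: 0.0006
```

```bash
python3 look.py w10
```

```text
[ 0.45889289 -0.8422145   0.24233523] [0.46829506 0.05587323 0.27698381]
-0.060653025478913256 -0.00789286520508286
```

View pics/w10b.png

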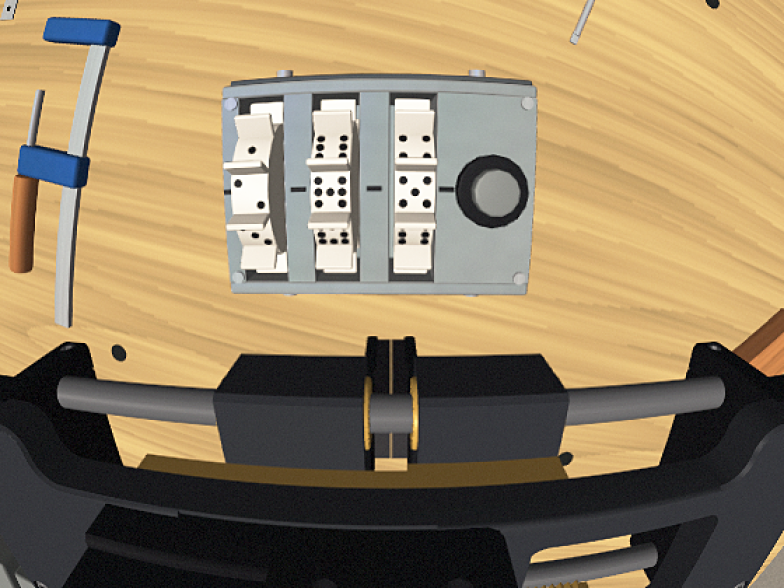

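The wheels still show 2-7-5 (top facets at about (250,192), (330,190) and (415,190)). The button is up at (497,193) and the gripper is clear of everything.

```bash
python3 -c "
from h import *
print(job_done())"
```

```text
the job is handed in; nothing more can be done
None
```

The bank is set to 2-7-5, the load button was pressed home and let go, and the job is handed in at about 13.5 s; no verdict was reported.

- **Finding the bank:** The images put its centre near (0.525, 0.079) m, turned about 14.6°. A gentle touch on the housing top gave a lift h of about 9.5 mm. The image estimates disagreed (about 2 to 9 mm), so I used the touch value.
- **Setting the wheels:** They started at 4-7-3. With the shut fingertips I swept the right wheel up two clicks and the left wheel down two. The middle wheel already stood at 7, so I left it alone.
- **Pressing the button:** The force rose about 1 N per mm, then stiffened to that of the rubber mounts. Allowing for how far the bank yielded, the travel came to about 6 mm, which is fully home. The upward force peaked at about 11 N (about 12 N with the sideways part), the highest reading at the end of any move. I had no reading of the button's joint itself.
- **Last check:** The final wrist picture shows 2, 7 and 5 with the teeth lined up, the button up and the gripper about 90 mm above the bank. The clamp was in clear view and looked undisturbed. The screwdriver and offcut were only partly in view, but the arm never went near them.

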